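# Run out and lock the bench pin

## Robot

A 6-joint arm with a two-finger parallel gripper is mounted at the origin on the work surface. World frame = base frame: x ahead of the robot, y to its left, z up, the work surface at z = 0. Lengths are in mm, angles in rad, forces in N, time in s.
With the tool pointing down it reaches from about 400 to 925 mm from the base axis. Payload 12.5 kg.
Tool frame: the origin (TCP) lies on the front face of the gripper's body, between the roots of the fingers; the fingertips stand 78 mm ahead of it and the grasp point (between the pads) lies 59 mm ahead of it (env.nose_length is the distance from the TCP to the fingertips, in mm); z points along the fingers, y is the line along which they close (so a half turn about z gives the same grasp; the last joint's range is limited). The gripper opens to 95 mm and grips with 3 to 60 N. Pads are 20 mm wide; open, the fingers measure 119 mm over their backs; the gripper's body (75 mm by 180 mm) begins 59 mm behind the grasp point.
Start: joints at [-1.3, 0.491, 1.559, -0, 1.092, -0.106], TCP at [229.989, -581.157, 292.261] pointing down, gripper open.
Joint ranges: [-3.1, 3.1], [-0.84, 2.19], [0.05, 2.79], [-1.13, 4.28], [0.06, 2.93], [-2.69, 2.69]. Speed limits (rad/s): [2.22, 2.22, 2.79, 3.14, 3.14, 3.14].

## Interface

Orientations are given as [roll, pitch, yaw] about the fixed x, y, z axes, in that order (R = Rz(yaw) Ry(pitch) Rx(roll)).
In Python, from cell import env gives the robot as it stands.
- The arm moves only by the tool jog_arm, never from a script. Its argument "motion" is a list of rows, each a list of 7 numbers: the turn, a rotation vector about the tool's x, y, z in degrees, then the shift along the tool's x, y, z in mm, then the finger opening in mm, from 0 to 95.1. In form: [[wx, wy, wz, x, y, z, hand], ...]. A call has 1 to 10 rows; each row shifts and turns the commanded pose from where the row before left it, along the tool's axes as they then stand; what a row does not reach is not made up. A row lasts 1/8 s, in which the tool goes at most 62.5 mm and 10.7 degrees, less where a joint would pass 70% of its speed; a pose out of reach is approached as far as the arm can. A call is refused whole if a number of a shift passes 62.5 or a number of a turn 10.7, either way. A call with a gripper value outside its range is refused whole. The fingers move at their own pace and stop on an object; the grip force is fixed at half the most. Time passes only in rows, so rows that do not move let the fingers close. It gives the time, the measured TCP pose, the force, the opening and the grip force at its end, in the units of the state.
- env.state(): the state, without advancing time (a new reading comes with each control period).
- env.read_camera(name): name is "scene" or "top" or "wrist"; returns a dict with "color" (420x560x3 uint8, red, green, blue), "z_map" (420x560 float32, mm along the optical axis (not along the pixel's ray), 0 where there is no reading), "camera_matrix" (3x3 intrinsics, pixels), "world_to_cam" (4x4, takes a point from world to camera coordinates). Camera axes: x right, y up, looking along -z (the intrinsics and any distortion apply to the point x, -y, -z); pixel columns grow to the right and rows downward; lengths in mm; the calibration is good to about 2 mm. A picture is of the moment at which its call begins.
- env.job_done(): hands the job in; it is judged then, once.
Trained networks look in the newest picture that a camera, given by its name, has taken for a name from the list of things; names that differ only in an ending like _2 or _b are one class to them, and where a whole thing is asked for, a point or a joint stands for the part that bears it (a point fixed in the world has none). Each returns a list of dicts, best first, with "score" (0 to 1); they miss things now and then, are a little off and sometimes report something else, mostly with a low value. They report only what shows in the picture. A call takes as long as a camera call.
- env.recognise(camera, thing): "location" ([column, row] in pixels, amid what is visible of it).
The state is a dict: "t": time; "joints": joint angles; "qvel": joint speeds; "tau": joint torques, N m; "eef_pos": TCP position; "tcp_rot": TCP orientation; "ft_force": force on the tool from outside, world axes, zero at the start; "moment": the same for the moment, N m; "opening": opening from 0.0 (shut) to 1.0 (fully open); "grip_force": force on a finger pad.
Only numpy, scipy, OpenCV 4.12 (cv2) and the standard library are available. Lean on these libraries where they do the work, as an engineer would, in place of code of your own. Each camera call takes 0.05 s, during which the arm holds its last target. There are 200 camera calls.

## Task

Push the upright knob along the slot in the holder's top plate until the wooden bench pin is run fully out, then push it round the corner to the end of the short leg so that the bench pin is locked. Only push the knob: do not lift it in its slot, and leave the punch, jar and hammer where they are. Finish with the hand clear.

Things in the scene. Friction and masses are not known exactly. Their poses are not given: they have to be found in the camera images.
- holder: Fixed cast block, green with a bare metal top plate: 200 mm along its x, 150 along y, 90 high (foot 220 x 180 x 12 mm). Origin: centre of its underside, on the bench; z up; x points to the end where the wooden bench pin comes out. The flat plate (90 mm up) has an L-shaped slot 13 mm wide: a long leg along x, at its +x end a square corner, a short leg along +y. Corner bolt heads 1.5 mm high.
- slot_start (a point): Point on the plate's top face on the centre line of the slot, at the start of the long leg: holder frame (-40, -15, 90) mm. Axes as the holder's.
- slot_corner (a point): Point on the plate's top face at the corner of the slot, 80 mm along +x from slot_start: holder frame (40, -15, 90) mm. Axes as the holder's.
- slot_end (a point): Point on the plate's top face at the end of the short leg, 32 mm along +y from slot_corner: holder frame (40, 17, 90) mm. Axes as the holder's.
- knob_mid (a point): Half-way up the knob, on its axis, 23 mm above the plate. The knob is an upright ribbed dark steel cylinder, 24 mm in diameter, from 2 mm to 44 mm above the plate; under it a 10 mm pin stands in the slot, with 1.5 mm play all round. The knob stays upright. Axes as the holder's.
- pin_nose (a point): Nose of the wooden bench pin (a 70 mm wide, 25 mm thick wedge with a V-cut that comes out of the +x end of the holder), about 70 mm above the bench, 210 mm ahead of the knob along the holder's x. It moves with the knob along x only.
- pin_slide (a joint): How far knob and bench pin have moved along the holder's x from slot_start, m: starts between 0 and 0.025, 0.080 with the pin at slot_corner (the end wall of the slot stops it at 0.0815). Friction about 2.5 N; it stays where it is left, no spring.
- cross (a joint): How far the knob has moved along the holder's +y from the long leg's centre line, m: 0 in the long leg, 0.032 at slot_end (the wall stops it at 0.0335). Can only grow once the knob is at the corner. Friction about 1.5 N; no spring.
- knob (a joint): How far the knob has been pulled up, m: 0 resting; it weighs about 150 g and can be pulled up to 0.015, which is not wanted.
- punch: A loose steel doming punch, 16 mm in diameter, 64 mm tall, standing upright on the top plate near the start end, on the +y side of the long leg. Origin: centre of its foot. Bystander.
- jar: A loose glass jar with a steel lid, 52 mm in diameter, 75 mm tall, on the bench on the holder's +y side. Origin: centre of its foot. Bystander.
- hammer: A loose hammer lying on the bench on the holder's -y side, 240 mm long, along its own x. Origin: under its middle. Bystander.

How it is judged:
By the outcome, as a careful person would: the job done as asked, in the order asked, and still so for the second after the job is handed in, with the robot touching nothing.
It also fails if it takes over 40 s, if anything falls off the work surface, if the arm or the gripper's body presses on something with over 40 N, if the wrist force passes 120 N, or if a joint passes its speed limit or range.

## Working session

There is one attempt and no reset: what is moved stays moved. The work goes in short steps, Python scripts to look and compute and a tool call to move; the robot and the scene stay as the last step left them, time stands still between calls to the robot, and variables do not carry over. Pictures are saved under pics/ and viewed, at most 10 in all, crops included, and the job is handed in when it is done.

Besides the shell and the picture viewer there is one more tool, called as name(argument=value, ...) on one line, values as JSON. jog_arm: Moves the arm, as the interface text tells. Its arguments: {"type":"object","properties":{"motion":{"type":"array"}},"required":["motion"]}

```bash
mkdir -p pics; cat > h.py <<'E'
import numpy as np, cv2
from cell import env
def unproj(c,u,v,z=None):
    """pixel -> world; depth from z_map unless plane height z given"""
    K=c["camera_matrix"];T=np.linalg.inv(c["world_to_cam"])
    d=np.array([(u-K[0,2])/K[0,0],-(v-K[1,2])/K[1,1],-1.])
    if z is None:
        s=c["z_map"][int(round(v)),int(round(u))]
    else:
        s=(z-T[2,3])/(T[:3,:3]@d)[2]
    return (T@np.r_[d*s,1])[:3]
def save(c,n): cv2.imwrite(f"pics/{n}.png",c["color"][:,:,::-1])
E
python3 - <<'E'
from h import *
for n in("top","scene"):
    c=env.read_camera(n);save(c,n+"1")
    for t in("holder","knob_mid","pin_nose","punch","jar","hammer"):
        for r in env.recognise(n,t)[:2]:
            u,v=r["location"];print(n,t,round(r["score"],2),np.round([u,v]),unproj(c,u,v).round())
print(env.state())
E
```

```text
top holder 0.89 [322. 219.] [599. -23.  89.]
top holder 0.48 [328. 238.] [562. -29. 133.]
top knob_mid 0.56 [332. 235.] [568. -36. 134.]
top pin_nose 0.65 [330. 161.] [709. -40.  83.]
top pin_nose 0.42 [323. 222.] [595. -23.  89.]
top jar 0.77 [239. 222.] [597. 134.  73.]
top hammer 0.7 [405. 222.] [ 597. -192.   24.]
top hammer 0.65 [296. 261.] [524.  29. 153.]
scene holder 0.91 [223. 244.] [681. -22.  89.]
scene knob_mid 0.86 [218. 198.] [576. -38. 115.]
scene pin_nose 0.66 [221. 244.] [683. -24.  91.]
scene pin_nose 0.61 [212. 269.] [730. -36.  78.]
scene punch 0.72 [138. 270.] [ 672. -175.   26.]
scene punch 0.46 [255. 187.] [533.  30. 115.]
scene jar 0.75 [313. 240.] [621. 138.  51.]
scene hammer 0.65 [135. 271.] [ 673. -180.   24.]
{'t': 0.7, 'joints': array([-1.29961360e+00,  4.90875842e-01,  1.55889449e+00, -3.15956775e-05,
        1.09167857e+00, -1.05600760e-01]), 'qvel': array([ 1.17736227e-03, -1.98671185e-04,  1.25983342e-03, -3.47911931e-04,
       -8.36123800e-05, -7.19048486e-04]), 'tau': array([-1.90305450e-04, -6.12335086e+01, -2.58404285e+01,  6.93642511e-02,
        4.44476539e-02,  1.47566993e-05]), 'eef_pos': array([ 229.97651231, -581.16532316,  292.27785945]), 'tcp_rot': array([3.14145265e+00, 4.30365103e-05, 3.76798047e-01]), 'ft_force': array([ 0.29284453, -0.67786686,  0.7921775 ]), 'moment': array([ 0.05609111,  0.03851695, -0.02419651]), 'grip_force': 0.0, 'opening': 1.0005189821453202}
```

```bash
python3 -c "
import cv2,numpy as np
a=cv2.imread('pics/top1.png');b=cv2.imread('pics/scene1.png');cv2.imwrite('pics/both.png',cv2.resize(np.vstack([a,b]),None,fx=.71,fy=.71))"
```

```text
(no output)
```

View pics/top1.png

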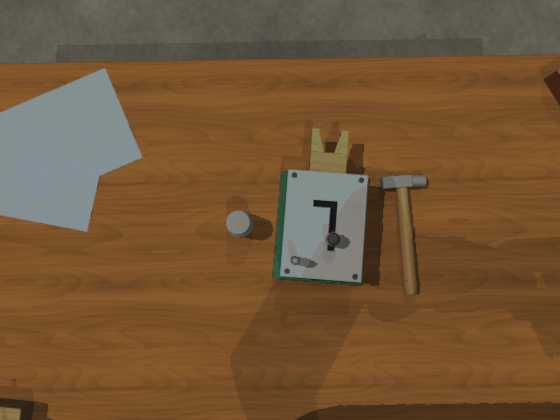

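View pics/scene1.png

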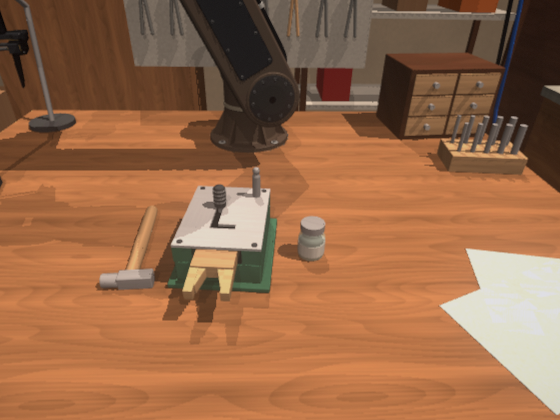

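The holder's x axis points up in the top view, with a slight yaw. The knob is at about (333,239), the slot corner at (333,204), the slot end at (314,204) and the punch at (295,260). The plate is clear, so next I measure its frame.

```bash
cat >> h.py <<'E'
def cloud(c):
    K=c["camera_matrix"];T=np.linalg.inv(c["world_to_cam"]);z=c["z_map"].astype(float)
    v,u=np.indices(z.shape)
    P=np.stack([(u-K[0,2])/K[0,0]*z,-(v-K[1,2])/K[1,1]*z,-z],-1)@T[:3,:3].T+T[:3,3]
    P[z==0]=np.nan
    return P
E
python3 - <<'E'
from h import *
c=env.read_camera("top");P=cloud(c)
near=(abs(P[...,0]-590)<150)&(abs(P[...,1]+25)<110)
s=near&(abs(P[...,2]-89)<5)&(c["color"].min(-1)>90)
r=cv2.minAreaRect(P[s][:,:2].astype(np.float32));print(r,s.sum())
bol=np.array([unproj(c,u,v,90)[:2] for u,v in[(294,175),(361,180),(355,276),(287,271)]]);print(bol.round(),bol.mean(0))
e=(bol[0]-bol[3]+bol[1]-bol[2]);yaw=np.arctan2(e[1],e[0]);print("yaw",np.degrees(yaw))
for n,(u,v) in dict(start=(331,250),corner=(333,204),end=(314,204)).items():print(n,unproj(c,u,v,90).round(1))
k=near&(P[...,2]>125)
n,l,st,ce=cv2.connectedComponentsWithStats(k.astype(np.uint8))
for i in range(1,n):
    if st[i,4]>4:print(st[i,4],ce[i],P[l==i].mean(0).round(1),P[l==i].max(0).round())
c=env.read_camera("scene");P=cloud(c)
s=(abs(P[...,0]-590)<150)&(abs(P[...,1]+25)<110)&(abs(P[...,2]-89)<5)&(c["color"].min(-1)>90)
print(cv2.minAreaRect(P[s][:,:2].astype(np.float32)))
k=(abs(P[...,0]-570)<80)&(abs(P[...,1]+25)<90)&(P[...,2]>100)
n,l,st,ce=cv2.connectedComponentsWithStats(k.astype(np.uint8))
for i in range(1,n):
    if st[i,4]>4:print(st[i,4],ce[i],P[l==i].mean(0).round(1),P[l==i].max(0).round(),P[l==i].min(0).round())
E
```

```text
((588.800537109375, -25.406692504882812), (150.12725830078125, 201.41615295410156), 84.7682113647461) 7613
[[683.  29.]
 [672. -96.]
 [493. -81.]
 [504.  44.]] [587.80959841 -26.00930679]
yaw -5.002886511499148
start [541.5 -37.6  90. ]
corner [627.1 -43.1  90. ]
end [627.6  -7.7  90. ]
150 [332.93333333 238.75333333] [561.1 -37.2 131.3] [573. -25. 136.]
61 [294.68852459 260.27868852] [524.3  31.5 147.9] [532.  38. 155.]
((609.19873046875, -26.90430450439453), (150.42166137695312, 240.23040771484375), 84.69603729248047)
192 [255.4375     180.84895833] [532.4  30.9 127.1] [537.  38. 153.] [526.  24. 100.]
242 [218.66115702 194.56198347] [571.5 -36.8 120. ] [578. -26. 135.] [557. -50. 101.]
```

jog_arm(motion=[[0,0,8.9,0,0,0,0],[0,0,8.9,0,0,0,0],[0,0,8.9,0,0,0,0],[0,0,0,20,-48,0,0],[0,0,0,20,-48,0,0],[0,0,0,20,-48,0,0],[0,0,0,20,-48,0,0],[0,0,0,20,-48,0,0],[0,0,0,20,-48,0,0],[0,0,0,20,-48,0,0]])

```text
t: 2.05
eef_pos: [399.9, -257.5, 292.5]
tcp_rot: [3.141, -0.001, -0.089]
ft_force: [0.4, -0.2, 0.3]
opening: 0.025
grip_force: 0.0
```

jog_arm(motion=[[0,0,0,20,-48,0,0],[0,0,0,20,-48,0,0],[0,0,0,20,-48,0,0],[0,0,0,20,-48,0,0],[0,0,0,20,-40,0,0],[0,0,0,0,0,0,0]])

```text
t: 2.8
eef_pos: [520.5, -34.6, 292.1]
tcp_rot: [-3.142, -0.0, -0.086]
ft_force: [-0.4, -0.7, -0.6]
opening: 0.003
grip_force: 0.0
```

jog_arm(motion=[[0,0,0,0,0,40,0],[0,0,0,0,0,40,0],[0,0,0,0,0,27,0],[0,0,0,0,0,0,0]])

```text
t: 3.3
eef_pos: [518.8, -37.4, 184.0]
tcp_rot: [-3.141, 0.003, -0.09]
ft_force: [1.0, -0.4, -0.0]
opening: 0.004
grip_force: 0.0
```

```bash
python3 - <<'E'
from h import *
c=env.read_camera("scene");cv2.imwrite("pics/s2.png",cv2.resize(c["color"][120:330,80:360,::-1],None,fx=2.5,fy=2.5))
E
```

```text
(no output)
```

View pics/s2.png

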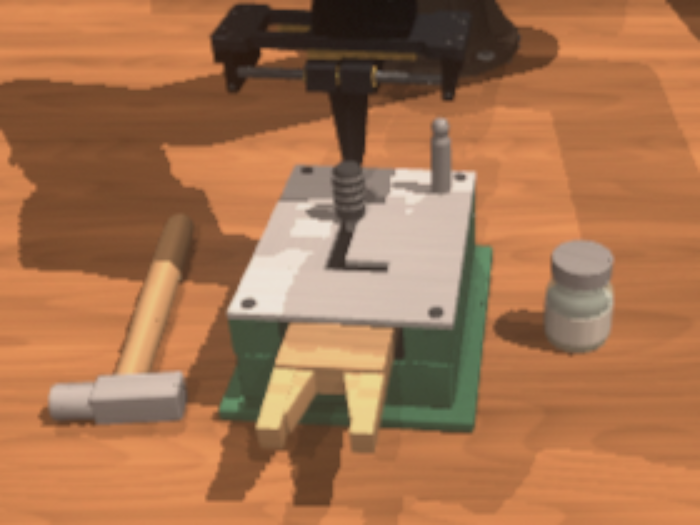

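The closed hand stands directly behind the knob at crop (348,190), and the punch at (440,155) is well to the side. Pushing along +x.

jog_arm(motion=[[0,0,0,8,-2,0,0],[0,0,0,8,0,0,0],[0,0,0,8,0,0,0],[0,0,0,8,0,0,0],[0,0,0,8,0,0,0],[0,0,0,8,0,0,0],[0,0,0,8,0,0,0],[0,0,0,8,0,0,0],[0,0,0,8,0,0,0],[0,0,0,0,0,0,0]])

```text
t: 4.6
eef_pos: [592.3, -41.4, 185.1]
tcp_rot: [3.141, -0.001, -0.089]
ft_force: [-0.3, 0.2, 0.4]
opening: 0.003
grip_force: 0.0
```

```bash
python3 - <<'E'
from h import *
c=env.read_camera("scene");cv2.imwrite("pics/s3.png",cv2.resize(c["color"][120:330,80:360,::-1],None,fx=2.5,fy=2.5))
E
```

```text
(no output)
```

View pics/s3.png

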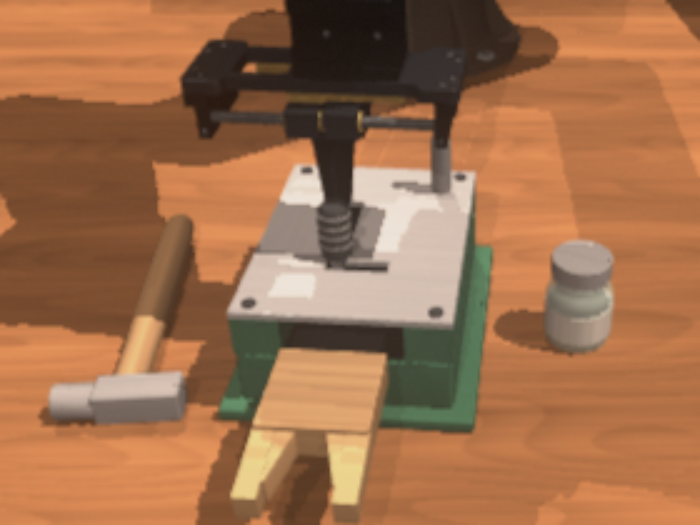

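The knob is nearly at the corner and the wedge is well out. I'll creep to the end wall and watch the force.

jog_arm(motion=[[0,0,0,3,0,0,0],[0,0,0,3,0,0,0],[0,0,0,2,0,0,0]])

```text
t: 5.03
eef_pos: [599.5, -42.0, 185.1]
tcp_rot: [3.142, 0.0, -0.089]
ft_force: [-2.9, 0.0, -0.1]
opening: 0.005
grip_force: 1.3
```

jog_arm(motion=[[0,0,0,1.5,0,0,0],[0,0,0,1.5,0,0,0]])

```text
t: 5.28
eef_pos: [602.5, -42.2, 185.2]
tcp_rot: [3.141, 0.0, -0.089]
ft_force: [-3.4, -0.6, -0.5]
opening: 0.007
grip_force: 1.3
```

jog_arm(motion=[[0,0,0,1,0,0,0],[0,0,0,1,0,0,0]])

```text
t: 5.52
eef_pos: [604.5, -42.4, 185.2]
tcp_rot: [3.142, 0.0, -0.089]
ft_force: [-2.2, -0.3, -1.2]
opening: 0.01
grip_force: 1.3
```

jog_arm(motion=[[0,0,0,1,0,0,0],[0,0,0,0.5,0,0,0]])

```text
t: 5.78
eef_pos: [606.0, -42.5, 185.2]
tcp_rot: [3.141, 0.0, -0.089]
ft_force: [-2.8, 0.1, -1.8]
opening: 0.005
grip_force: 1.7
```

jog_arm(motion=[[0,0,0,1,0,0,0],[0,0,0,0,0,0,0]])

```text
t: 6.02
eef_pos: [606.4, -42.6, 185.1]
tcp_rot: [3.142, 0.002, -0.089]
ft_force: [-6.0, 0.0, 0.3]
opening: 0.005
grip_force: 3.2
```

jog_arm(motion=[[0,0,0,1,0,0,0],[0,0,0,0,0,0,0]])

```text
t: 6.28
eef_pos: [606.7, -42.6, 185.1]
tcp_rot: [3.142, 0.004, -0.089]
ft_force: [-10.3, -0.4, 3.4]
opening: 0.002
grip_force: 5.2
```

The end wall is felt at TCP x of about 606.4. I back off and go round to the −y side.

jog_arm(motion=[[0,0,0,-12,0,0,0],[0,0,0,-15,0,0,0],[0,0,0,0,20,0,0],[0,0,0,0,20,0,0],[0,0,0,15,0,0,0],[0,0,0,15,0,0,0],[0,0,0,16,0,0,0],[0,0,0,0,0,0,0]])

```text
t: 7.28
eef_pos: [624.0, -85.6, 185.0]
tcp_rot: [3.141, -0.001, -0.09]
ft_force: [-0.5, 0.1, -0.1]
opening: 0.008
grip_force: 0.0
```

```bash
python3 - <<'E'
from h import *
c=env.read_camera("scene");cv2.imwrite("pics/s4.png",cv2.resize(c["color"][120:330,80:360,::-1],None,fx=2.5,fy=2.5))
E
```

```text
(no output)
```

View pics/s4.png

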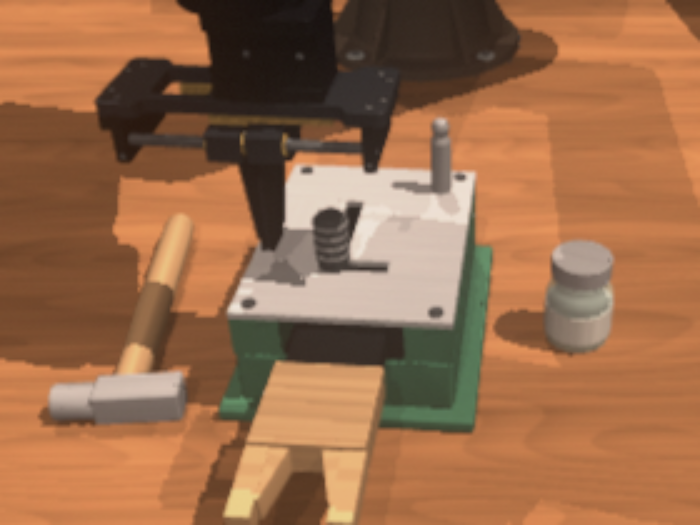

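The fingers stand on the −y side of the knob, in line with the short leg. Pushing +y.

jog_arm(motion=[[0,0,0,0,-6,0,0],[0,0,0,0,-6,0,0],[0,0,0,0,-6,0,0],[0,0,0,0,-5,0,0],[0,0,0,0,-5,0,0],[0,0,0,0,-5,0,0]])

```text
t: 8.07
eef_pos: [626.3, -51.2, 185.3]
tcp_rot: [3.141, -0.0, -0.089]
ft_force: [-0.9, -2.5, 1.2]
opening: 0.006
grip_force: 1.6
```

jog_arm(motion=[[0,0,0,0,-4,0,0],[0,0,0,0,-4,0,0],[0,0,0,0,-3,0,0]])

```text
t: 8.45
eef_pos: [627.3, -40.2, 185.3]
tcp_rot: [3.141, -0.0, -0.089]
ft_force: [-0.4, -2.7, 1.3]
opening: 0.007
grip_force: 1.5
```

jog_arm(motion=[[0,0,0,0,-1.5,0,0],[0,0,0,0,-1.5,0,0]])

```text
t: 8.7
eef_pos: [627.5, -37.4, 185.3]
tcp_rot: [3.141, -0.0, -0.089]
ft_force: [-1.9, -3.3, 1.4]
opening: 0.007
grip_force: 1.5
```

jog_arm(motion=[[0,0,0,0,-1,0,0],[0,0,0,0,-1,0,0]])

```text
t: 8.95
eef_pos: [627.7, -35.4, 185.3]
tcp_rot: [3.142, -0.0, -0.089]
ft_force: [-1.1, -2.2, 1.0]
opening: 0.005
grip_force: 1.4
```

jog_arm(motion=[[0,0,0,0,-1,0,0],[0,0,0,0,-1,0,0]])

```text
t: 9.2
eef_pos: [627.9, -33.4, 185.2]
tcp_rot: [3.142, -0.0, -0.089]
ft_force: [0.0, -2.2, 2.0]
opening: 0.006
grip_force: 1.4
```

jog_arm(motion=[[0,0,0,0,-1,0,0],[0,0,0,0,-0.5,0,0]])

```text
t: 9.45
eef_pos: [628.0, -31.9, 185.2]
tcp_rot: [3.142, -0.0, -0.089]
ft_force: [-1.1, -2.0, 1.5]
opening: 0.003
grip_force: 1.4
```

jog_arm(motion=[[0,0,0,0,-1,0,0],[0,0,0,0,-0.5,0,0]])

```text
t: 9.7
eef_pos: [628.1, -30.4, 185.2]
tcp_rot: [3.141, -0.0, -0.089]
ft_force: [-1.3, -3.4, 1.8]
opening: 0.002
grip_force: 1.9
```

jog_arm(motion=[[0,0,0,0,-1,0,0],[0,0,0,0,0,0,0]])

```text
t: 9.95
eef_pos: [628.2, -30.0, 185.2]
tcp_rot: [3.141, -0.0, -0.089]
ft_force: [-1.7, -6.4, 2.3]
opening: 0.004
grip_force: 3.6
```

```bash
python3 - <<'E'
from h import *
c=env.read_camera("scene");cv2.imwrite("pics/s5.png",cv2.resize(c["color"][120:330,80:360,::-1],None,fx=2.5,fy=2.5))
E
```

```text
(no output)
```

View pics/s5.png

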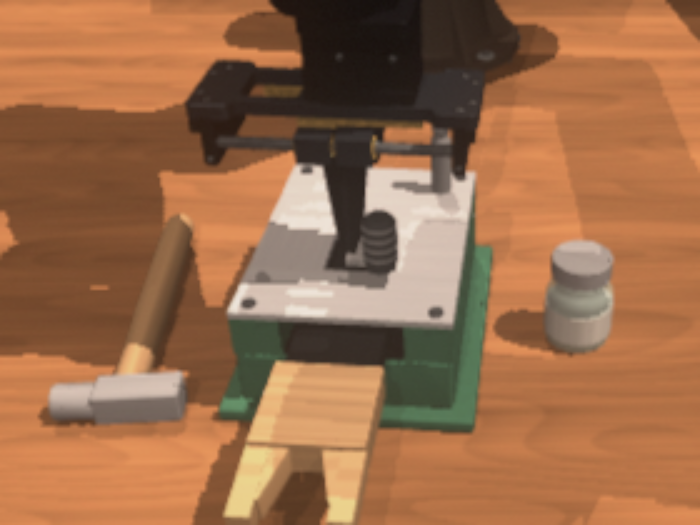

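The knob is at the end of the short leg and the wall is felt. I back away and raise the hand.

jog_arm(motion=[[0,0,0,0,10,0,0],[0,0,0,0,20,0,0],[0,0,0,0,20,0,0],[0,0,0,0,0,-40,0],[0,0,0,0,0,-50,0],[0,0,0,0,40,-30,0],[0,0,0,-10,50,0,0],[0,0,0,-10,50,0,0],[0,0,0,-10,50,0,0],[0,0,0,0,0,0,0]])

```text
t: 11.25
eef_pos: [575.4, -269.9, 305.0]
tcp_rot: [3.141, 0.0, -0.094]
ft_force: [1.1, -0.3, 0.6]
opening: 0.006
grip_force: 0.0
```

```bash
python3 - <<'E'
from h import *
c=env.read_camera("top");P=cloud(c)
k=(abs(P[...,0]-590)<120)&(abs(P[...,1]+25)<90)&(P[...,2]>125)&(P[...,2]<160)
n,l,st,ce=cv2.connectedComponentsWithStats(k.astype(np.uint8))
a=np.radians(-5.1);R=np.array([[np.cos(a),-np.sin(a)],[np.sin(a),np.cos(a)]])
for i in range(1,n):
    if st[i,4]>9:m=P[l==i].mean(0);print(st[i,4],m.round(1),((m[:2]-[588.5,-25.6])@R).round(1),P[l==i].max(0))
t=c["color"][120:330,180:460,::-1];c=env.read_camera("scene")
s=c["color"][120:330,80:360,::-1]
cv2.imwrite("pics/s6.png",cv2.resize(np.hstack([t,s]),None,fx=1.42,fy=1.42))
E
```

```text
146 [630.6  -9.8 131.3] [40.5 19.5] [641.81377072   1.98863554 135.56794697]
61 [524.3  31.4 147.9] [-69.  51.] [531.56915647  37.82269492 154.78097669]
```

View pics/s6.png

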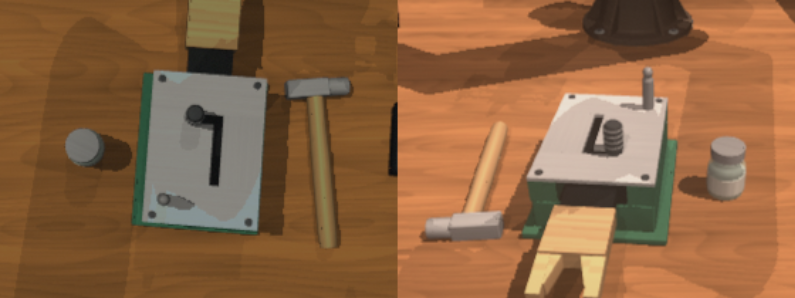

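The knob is at the end of the short leg (left crop, (195,113)), measured at about (40.5, 19.5) in the holder frame. The punch hasn't moved, and the jar and hammer look undisturbed.

```bash
python3 -c "
from cell import env
print(env.job_done())"
```

```text
the job is handed in; nothing more can be done
None
```

The bench pin is run fully out and the knob is at the end of the short leg, so the pin is locked; the punch, jar and hammer are where they were, the hand is clear, and the job was handed in at about 11 s.

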